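# Set a ratchet sample carousel back one notch

## Robot

A 6-joint arm with a two-finger parallel gripper is mounted at the origin on the work surface. World frame = base frame: x ahead of the robot, y to its left, z up, the work surface at z = 0. Lengths are in m, angles in degrees, forces in N, time in s.
With the tool pointing down it reaches from about 0.35 to 0.875 m from the base axis. Payload 4.2 kg.
Tool frame: the origin (TCP) lies at the very end of the fingers, on their centre line; the grasp point (between the pads) lies 19 mm behind it; z points along the fingers, y is the line along which they close (so a half turn about z gives the same grasp; the last joint's range is limited). The gripper opens to 85 mm and grips with 20 to 120 N. Pads are 22 mm wide; open, the fingers measure 114 mm over their backs; the gripper's body (76 mm by 85 mm) begins 54 mm behind the grasp point. The pads swing forward as they close: fully open they stand 13 mm farther back than shut.
Start: joints at [-60.814, 22.042, 0.453, 0, -68.411, -14.817], TCP at [0.155, -0.605, 0.231] pointing down, gripper open.
Joint ranges: [-179.83, 179.83], [-69.29, 118.12], [-61.27, 80.66], [-181.25, 117.63], [-171.15, -9.14], [-177.46, 177.46]. Speed limits (degrees/s): [159.86, 159.86, 180, 180, 180, 180].

## Interface

Orientations are given as [roll, pitch, yaw] about the fixed x, y, z axes, in that order (R = Rz(yaw) Ry(pitch) Rx(roll)).
In Python, from workcell import * gives the robot as it stands.
- The arm moves only by the tool arm_command, never from a script. Its argument "targets" is a list that holds one entry, the list of rows, each a list of 6 numbers: the shift along the tool's x, y, z in cm, then the turn, a rotation vector about the tool's x, y, z in rad. A call has 1 to 5 rows; each row shifts and turns the commanded pose from where the row before left it, along the tool's axes as they then stand; what a row does not reach is not made up. A row lasts 1/12 s, in which the tool goes at most 41.7 mm and 7.16 degrees, less where a joint would pass 70% of its speed; a pose out of reach is approached as far as the arm can. A call with a gripper value outside its range is refused whole. "grip" is the opening, from 0 (shut) to 1 (fully open), set as the call begins (left out, the last holds). The fingers move at their own pace and stop on an object; "force" is the grip in N (left out, the last holds). Time passes only in rows, so rows that do not move let the fingers close. It gives the time, the measured TCP pose, the force, the opening and the grip force at its end, in the units of the state.
- get_obs(): the state, without advancing time (a new reading comes with each control period).
- capture(name): name is "scene" or "side" or "wrist"; returns the picture (400x640x3 uint8, red, green, blue); there is no depth.
- camera_info(name): a dict with "K" (3x3 intrinsics, pixels), "R" (3x3) and "t" (3): a world point X has camera coordinates R X + t; the wrist camera has in their place "mount" (4x4, takes a point from camera to tool coordinates, whose origin is the TCP and whose axes are the flange's). Camera axes: x right, y down, z forward; pixel columns grow to the right and rows downward; lengths in m; the calibration is good to about 2 mm. A picture is of the moment at which its call begins: read the wrist's pose just before it. camera_info takes no time and is no camera call.
- hand_in(): hands the job in; it is judged then, once.
The state is a dict: "t": time; "qpos": joint angles; "joint_velocities": joint speeds; "tau": joint torques, N m; "tool_pos": TCP position; "eef_rot": TCP orientation; "force": force on the tool from outside, world axes, zero at the start; "moment": the same for the moment, N m; "opening": finger opening in m; "grip_force": force on a finger pad.
Only numpy, scipy, OpenCV 4.12 (cv2) and the standard library are available. Lean on these libraries where they do the work, as an engineer would, in place of code of your own. Each camera call takes 0.05 s, during which the arm holds its last target. There are 200 camera calls.

## Task

The sample carousel has run one place too far. With a fingertip lift its ratchet pawl by the lip and throw it right over so that it stays up, push the wheel back one notch (clockwise seen from above) by one of its upright pins, then tip the pawl down again so that it drops into that notch and locks the wheel. Only touch and push: pick nothing up, and leave the jar on the wheel and the other glassware where they stand.

Things in the scene. Friction and masses are not known exactly. Their poses are not given: they have to be found in the camera images.
- carousel: fixed dark base plate of the carousel, 210 (x) x 255 (y) x 12 mm, spanning x -105..105 and y -147..107 mm of its frame; origin on the bench under the wheel's axis, z up. The wheel turns on it; the pawl stands at its -y side, its arm running along +x from the hinge to the nose, which drops into the rim at x = 0, y = -93 mm
- wheel_axis (a point): centre of the wheel's top face (fixed, 40 mm above the bench). The wheel is a grey disc 192 mm in diameter with ten bare-metal saw teeth on its rim, one every 36 degrees (0.628 rad), between radii 77 and 96 mm, tops 50 mm above the bench, and five upright pins
- wheel (a joint): turn of the wheel, rad, positive counter-clockwise from above. Starts within 0.06 of 0, the pawl's nose in a notch; one notch back is -0.628. A notch leaves the nose about 0.1 rad of play either way. It turns with about 1.3 N at a pin and stays where left. With the pawl down it cannot go back (clockwise); forward, the teeth ride under the pawl
- pawl (a joint): swing of the pawl, rad: 0 = down, nose in the notch; 1.95 = thrown right over against its stop. A loose 60 g gravity pawl: let go below about 1.2 it falls down, beyond about 1.5 it falls over to the stop and stays there. If the wheel is not in a notch it comes to rest on a tooth instead, above 0.1
- pawl_hinge (a point): pawl's hinge axis, fixed, at x -35, y -112, z 60 mm of the carousel frame; the axis runs along the carousel's y, between two aluminium cheeks that reach up to z = 68 mm
- pawl_lip (a point): mid free edge of the pawl's finger lip: steel plate 50 mm wide (y -149..-99 mm of the carousel), 4 thick, rising 48 degrees away from the hinge, open below from +x. Edge 74 mm from the hinge axis: pawl down, 67 mm to its +x side and 31 above it; thrown over, 54 mm to its -x side, 51 above. Push the edge towards the carousel's -x to lift and throw the pawl over, towards +x to bring it back
- pin0 (a point): top centre of one of the wheel's five upright steel pins, 10 mm in diameter, 40 mm high (from z = 40 to 80 mm), 62 mm from the wheel's axis, 72 degrees apart; with the wheel at 0 this one stands at 90 degrees counter-clockwise from the carousel's +x
- pin1 (a point): top centre of one of the wheel's five upright steel pins, 10 mm in diameter, 40 mm high (from z = 40 to 80 mm), 62 mm from the wheel's axis, 72 degrees apart; with the wheel at 0 this one stands at 162 degrees counter-clockwise from the carousel's +x
- pin2 (a point): top centre of one of the wheel's five upright steel pins, 10 mm in diameter, 40 mm high (from z = 40 to 80 mm), 62 mm from the wheel's axis, 72 degrees apart; with the wheel at 0 this one stands at 234 degrees counter-clockwise from the carousel's +x
- pin3 (a point): top centre of one of the wheel's five upright steel pins, 10 mm in diameter, 40 mm high (from z = 40 to 80 mm), 62 mm from the wheel's axis, 72 degrees apart; with the wheel at 0 this one stands at 306 degrees counter-clockwise from the carousel's +x
- pin4 (a point): top centre of one of the wheel's five upright steel pins, 10 mm in diameter, 40 mm high (from z = 40 to 80 mm), 62 mm from the wheel's axis, 72 degrees apart; with the wheel at 0 this one stands at 18 degrees counter-clockwise from the carousel's +x
- jar: amber glass jar with white cap, 34 mm diameter, 45 mm high, standing loose on the middle of the wheel; origin at its underside centre. It may turn with the wheel but stays where it stands
- vial: small clear glass vial, 22 mm diameter, 45 mm high, standing on the bench beside the carousel; origin at its underside centre. Leave alone
- cup: small white plastic weighing cup, 44 mm diameter, 35 mm high, on the bench beside the carousel; origin at its underside centre. Leave alone
- buffer_a: yellow-green buffer bottle, 68 mm diameter, 165 mm high; origin at its underside centre. Leave alone
- buffer_b: blue buffer bottle, 68 mm diameter, 165 mm high; origin at its underside centre. Leave alone
- flask: clear glass bottle with blue cap, 72 mm diameter, 140 mm high; origin at its underside centre. Leave alone
- beaker: glass beaker, 68 mm diameter, 85 mm high; origin at its underside centre. Leave alone

How it is judged:
By the outcome, as a careful person would: the job done as asked, in the order asked, and still so for the second after the job is handed in, with the robot touching nothing.
It also fails if it takes over 58 s, if anything falls off the work surface, if the arm or the gripper's body presses on something with over 40 N, if the wrist force passes 120 N, or if a joint passes its speed limit or range.

## Working session

There is one attempt and no reset: what is moved stays moved. The work goes in short steps, Python scripts to look and compute and a tool call to move; the robot and the scene stay as the last step left them, time stands still between calls to the robot, and variables do not carry over. Pictures are saved under pics/ and viewed, at most 10 in all, crops included, and the job is handed in when it is done.

Besides the shell and the picture viewer there is one more tool, called after ">>>" as name([rows], argument=value, ...), one row to a line, values as JSON. arm_command: Moves the arm, as the interface text tells. Its arguments: {"type":"object","properties":{"targets":{"type":"array"},"grip":{"type":"number"},"force":{"type":"number"}},"required":["targets"]}

```bash
mkdir -p pics; ls
python3 - <<'E'
from workcell import *
import cv2,numpy as np
o=get_obs();print(o['t'],o['tool_pos'],o['eef_rot'])
for n in ("scene","side"):
    im=capture(n);cv2.imwrite(f"pics/{n}0.png",im[:,:,::-1])
    c=camera_info(n);print(n,c)
print(camera_info("wrist"))
E
```

```text
pics
0.0 [ 0.15499134 -0.60487787  0.23021579] [ 1.79874433e+02 -6.20939674e-03 -1.65638911e+02]
scene {'K': array([[434.45338497,   0.        , 309.71339309],
       [  0.        , 434.45338497, 199.48043085],
       [  0.        ,   0.        ,   1.        ]]), 'R': array([[ 0.07172458,  0.99733594,  0.01328966],
       [ 0.7026229 , -0.04106406, -0.71037653],
       [-0.70793831,  0.06028908, -0.70369637]]), 't': array([-0.05291454, -0.32033525,  1.60624453])}
side {'K': array([[433.03258967,   0.        , 316.4384339 ],
       [  0.        , 433.03258967, 194.06421553],
       [  0.        ,   0.        ,   1.        ]]), 'R': array([[-0.98421725, -0.17688284,  0.00537326],
       [-0.12552751,  0.67641799, -0.72574206],
       [ 0.12473674, -0.71496235, -0.68794592]]), 't': array([0.54750609, 0.11883814, 1.33536732])}
{'K': array([[310.24253362,   0.        , 320.58814755],
       [  0.        , 310.24253362, 200.23670084],
       [  0.        ,   0.        ,   1.        ]]), 'mount': array([[-7.98157218e-05, -9.65903300e-01, -2.58903089e-01,
         6.50566632e-02],
       [ 9.99999737e-01, -2.63568340e-04,  6.75024115e-04,
         3.66771224e-04],
       [-7.20246677e-04, -2.58902967e-01,  9.65903067e-01,
        -1.41338616e-01],
       [ 0.00000000e+00,  0.00000000e+00,  0.00000000e+00,
         1.00000000e+00]])}
```

View pics/scene0.png

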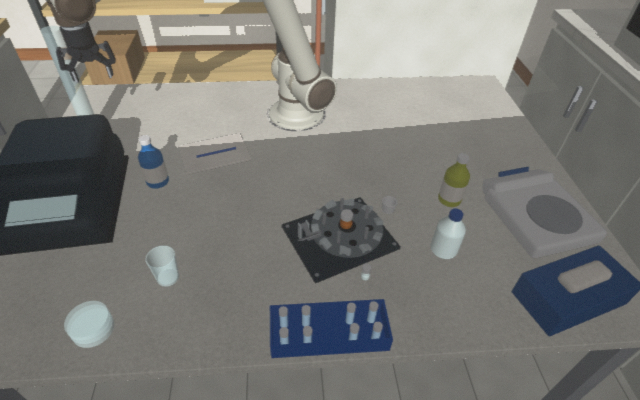

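View pics/side0.png

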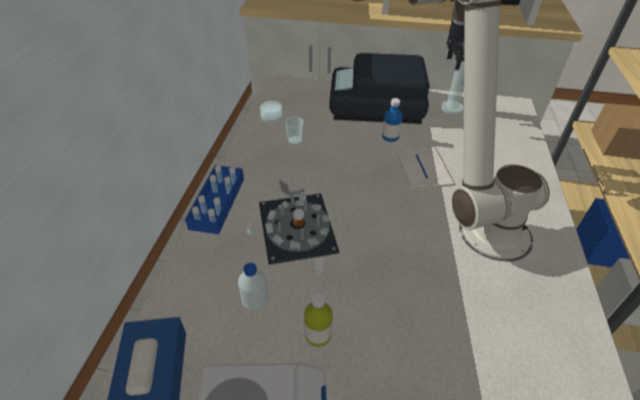

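The scene picture shows the carousel plate with corners near (282,236), (360,200), (398,244) and (318,277). The pawl is at about (308,230), the amber jar at (347,220), the vial at (389,205) and the cup at (366,276). The side picture shows the same plate around (298,228), with the pawl near (292,188).

```bash
cat > h.py <<'E'
from workcell import *
import cv2,numpy as np
def cast(c,uv,z):
    uv=np.atleast_2d(np.array(uv,float));d=np.c_[uv,np.ones(len(uv))]@np.linalg.inv(c['K']).T@c['R'];o=-c['R'].T@c['t']
    return o+d*((z-o[2])/d[:,2])[:,None]
def proj(c,X):
    p=(np.atleast_2d(X)@c['R'].T+c['t'])@c['K'].T;return p[:,:2]/p[:,2:]
E
python3 - <<'E'
from h import *
for n,box in (("scene",(265,190,415,290)),("side",(245,180,350,275))):
    c=camera_info(n);im=cv2.imread(f"pics/{n}0.png");x0,y0,x1,y1=box
    m=(im[y0:y1,x0:x1].max(2)<62).astype(np.uint8)
    cs,_=cv2.findContours(m,cv2.RETR_EXTERNAL,cv2.CHAIN_APPROX_NONE)
    k=max(cs,key=lambda k:cv2.contourArea(cv2.convexHull(k)))[:,0]+[x0,y0]
    P=cast(c,k,.012)[:,:2]
    r=cv2.minAreaRect((P*1000).astype(np.float32));print(n,r,cv2.boxPoints(r).round())
    jar={"scene":(347,212),"side":(299,213)}[n]
    print('jar cap top',cast(c,jar,.085))
    cv2.imwrite(f"pics/{n}crop.png",cv2.resize(im[y0:y1,x0:x1],None,fx=5,fy=5,interpolation=cv2.INTER_CUBIC))
E
```

```text
scene ((612.9804077148438, 89.0442123413086), (210.43609619140625, 252.62435913085938), 22.087430953979492) [[468. 167.]
 [563. -68.]
 [758.  12.]
 [663. 246.]]
jar cap top [[0.59450664 0.10657954 0.085     ]]
side ((601.805419921875, 93.71089935302734), (206.32911682128906, 255.91702270507812), 22.0059814453125) [[458. 174.]
 [554. -64.]
 [745.  14.]
 [650. 251.]]
jar cap top [[0.58958848 0.10726818 0.085     ]]
```

View pics/scenecrop.png

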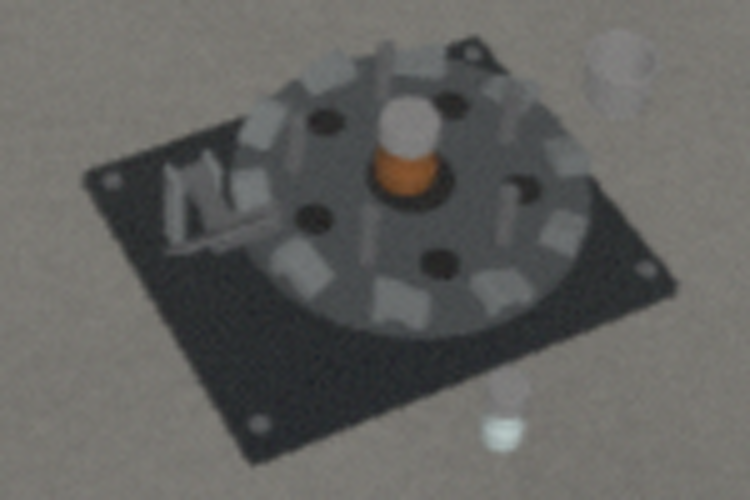

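The enlarged crop shows the pawl's lip strip at about (170–280, 215–250), the jar at the centre (408,150), and the pins and teeth. The plate yaw is about 22°, the axis is near (0.600, 0.110), and the sizes match what was given. I'll move in for a closer look from the wrist camera.

>>> arm_command([
  [[-3.5,2.2,-0.05,0,0,-0.12],[-3.5,2.2,-0.05,0,0,-0.016],[-3.5,2.2,-0.05,0,0,0],[-3.5,2.2,-0.05,0,0,0],[-3.5,2.2,-0.05,0,0,0]],
], grip=0)

```text
t: 0.52
tool_pos: [0.281, -0.4397, 0.2333]
eef_rot: [179.9, -0.0, -157.9]
force: [0.1, -0.5, -0.2]
opening: 0.0253
grip_force: 0.0
```

>>> arm_command([
  [[-3.5,2.2,-0.05,0,0,0],[-3.5,2.2,-0.05,0,0,0],[-3.5,2.2,-0.05,0,0,0],[-3.5,2.2,-0.05,0,0,0],[-3.5,2.2,-0.05,0,0,0]],
])

```text
t: 0.93
tool_pos: [0.4016, -0.2716, 0.2362]
eef_rot: [180.0, -0.0, -157.8]
force: [-0.5, -0.8, 0.1]
opening: 0.0
grip_force: 0.0
```

>>> arm_command([
  [[-3.5,2.2,-0.05,0,0,0],[-3.5,2.2,-0.05,0,0,0],[-3.5,2.2,-0.05,0,0,0],[-3.5,2.2,-0.05,0,0,0],[-3.5,2.2,-0.05,0,0,0]],
])

```text
t: 1.35
tool_pos: [0.5222, -0.1037, 0.2387]
eef_rot: [180.0, -0.0, -157.8]
force: [0.5, -0.5, 0.1]
opening: 0.0
grip_force: 0.0
```

>>> arm_command([
  [[-3.5,2.2,-0.05,0,0,0],[-3.5,2.2,-0.05,0,0,0],[-3.5,2.2,-0.05,0,0,0],[-3.5,2.2,-0.05,0,0,0],[0,0,0,0,0,0]],
])

```text
t: 1.77
tool_pos: [0.6215, 0.0339, 0.239]
eef_rot: [180.0, 0.0, -157.5]
force: [0.3, -0.6, 0.3]
opening: 0.0003
grip_force: 0.0
```

```bash
cat >> h.py <<'E'
from scipy.spatial.transform import Rotation as Ro
def wcam():
    o=get_obs();im=capture("wrist");c=dict(camera_info("wrist"));T=np.eye(4)
    T[:3,:3]=Ro.from_euler('xyz',o['eef_rot'],degrees=True).as_matrix();T[:3,3]=o['tool_pos']
    M=np.linalg.inv(T@c['mount']);c['R']=M[:3,:3];c['t']=M[:3,3];return im[:,:,::-1].copy(),c,o
A=np.array([.600,.110]);Y=22.1
def car2w(p,A=None,Y=None):
    import h
    A=h.A if A is None else A;Y=h.Y if Y is None else Y;a=np.radians(Y);p=np.atleast_2d(np.array(p,float))/1000
    return np.c_[A[0]+p[:,0]*np.cos(a)-p[:,1]*np.sin(a),A[1]+p[:,0]*np.sin(a)+p[:,1]*np.cos(a),p[:,2]]
E
python3 - <<'E'
from h import *
import pickle
im,c,o=wcam();print(o['tool_pos'],o['eef_rot'],o['t']);cv2.imwrite("pics/w1.png",im)
pickle.dump(c,open("w1.pkl","wb"))
pts={'bolt':None}
for n,p in dict(c1=(105,107,12),c2=(-105,107,12),c3=(-105,-147,12),c4=(105,-147,12),pin0=(0,62,80),pin3=(36.4,-50.2,80),pin4=(59,19,80),lip1=(32,-149,91),lip2=(32,-99,91),axis=(0,0,40)).items(): print(n,proj(c,car2w(p)).round())
E
```

```text
[0.62146562 0.03389473 0.23900339] [ 1.79990994e+02  2.75527778e-02 -1.57541039e+02] 1.7667
c1 [[463. 260.]]
c2 [[486.  89.]]
c3 [[259.  88.]]
c4 [[267. 259.]]
pin0 [[461. 194.]]
pin3 [[347. 228.]]
pin4 [[413. 249.]]
lip1 [[249. 227.]]
lip2 [[299. 228.]]
axis [[390. 185.]]
```

View pics/w1.png

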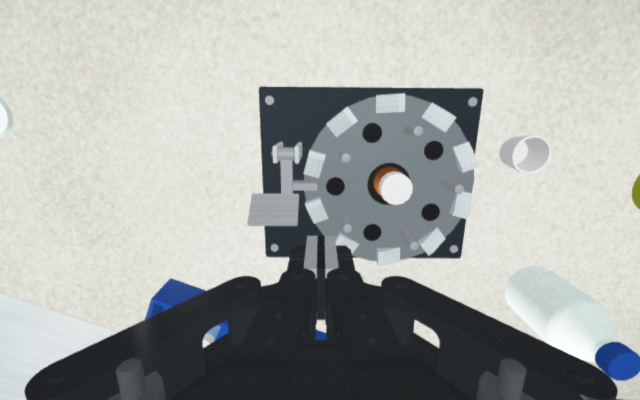

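The wrist view shows the plate corners at (260,87), (483,89), (461,258) and (267,258). My projections fall within 3 px of these. The lip edge is at (248–298, 225), also as predicted. The frame is therefore good to about 2 mm, so I'm moving to the +x side of the lip.

>>> arm_command([
  [[-2.3,-1.7,0,0,0,0],[-2.3,-1.7,0,0,0,0],[-2.2,-1.6,0,0,0,0],[0,0,4,0,0,0],[0,0,4,0,0,0]],
])

```text
t: 2.23
tool_pos: [0.7024, 0.0068, 0.1621]
eef_rot: [-179.9, 0.4, -157.9]
force: [-1.2, 0.1, -1.3]
opening: -0.0005
grip_force: 0.0
```

>>> arm_command([
  [[0,0,4,0,0,0],[0,0,3,0,0,0],[0,0,1,0,0,0],[0,0,0,0,0,0]],
])

```text
t: 2.57
tool_pos: [0.6975, 0.0068, 0.0771]
eef_rot: [179.9, -0.4, -157.9]
force: [0.3, 0.2, -0.5]
opening: -0.0003
grip_force: 0.0
```

```bash
cat >> h.py <<'E'
A=np.array([.5995,.1087])
def w2car(p):
    a=np.radians(Y);d=np.atleast_2d(np.array(p,float));x=d[:,0]-A[0];y=d[:,1]-A[1]
    return 1000*np.c_[x*np.cos(a)+y*np.sin(a),-x*np.sin(a)+y*np.cos(a),d[:,2]]
E
python3 - <<'E'
from h import *
im,c,o=wcam();print(w2car(o['tool_pos']).round(1),o['eef_rot'],o['t'],o['force']);cv2.imwrite("pics/w2.png",im)
E
```

```text
[[  52.5 -131.3   77.1]] [ 179.91146128   -0.43501352 -157.89980115] 2.5667 [ 0.25031574  0.17885785 -0.51590316]
```

View pics/w2.png

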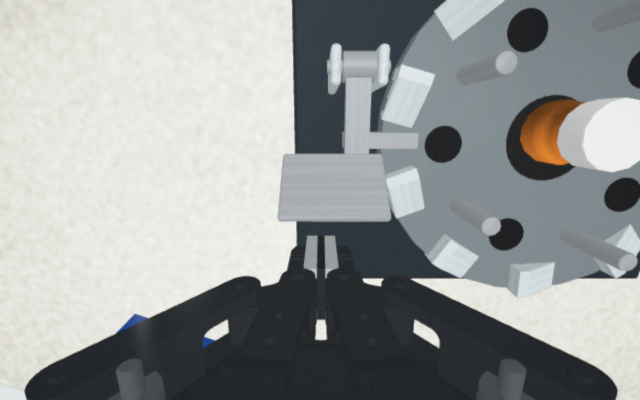

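The picture shows the fingertips at (305–337, 237), clear of the lip edge at row 220. The lip spans columns 278–390, so they line up well. I'll lift along the arc.

>>> arm_command([
  [[0.5,0,0,0,0,0],[0.5,0,0,0,0,0],[0.5,0,-0.8,0,0,0],[0.5,0,-0.8,0,0,0],[0.75,0,-0.65,0,0,0]],
])

```text
t: 3.03
tool_pos: [0.6761, -0.0022, 0.1066]
eef_rot: [-179.9, 0.4, -157.8]
force: [2.6, 2.2, 3.0]
opening: -0.0003
grip_force: 1.4
```

>>> arm_command([
  [[0.75,0,-0.65,0,0,0],[0.85,0,-0.45,0,0,0],[0.85,0,-0.45,0,0,0],[0,0,0,0,0,0]],
])

```text
t: 3.37
tool_pos: [0.65, -0.0125, 0.1201]
eef_rot: [180.0, -0.0, -157.9]
force: [-0.8, 0.8, 0.1]
opening: 0.0003
grip_force: 0.1
```

Run:
```python
from h import *
im,c,o=wcam();print(w2car(o['tool_pos']).round(1),o['eef_rot'],o['t'],o['force']);cv2.imwrite("pics/w3.png",im)
```

```text
[[   1.2 -131.3  120.1]] [ 1.79980522e+02 -2.62657884e-02 -1.57880288e+02] 3.3667 [-0.82828353  0.82288694  0.07553927]
```

View pics/w3.png

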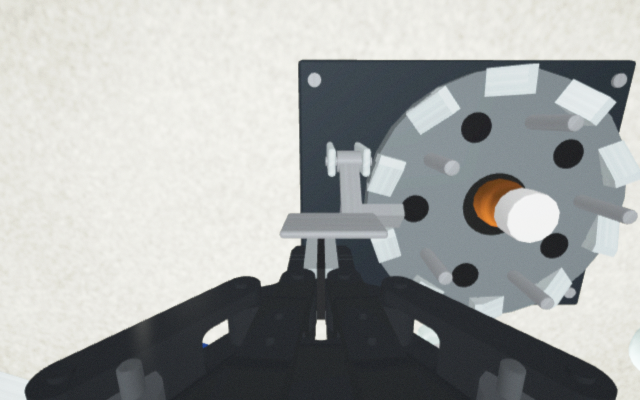

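The lip, at (282–387, 213–237), is riding up in front of the fingers, so I'll continue over the top.

>>> arm_command([
  [[0.9,0,-0.2,0,0,0],[0.9,0,-0.2,0,0,0],[0.9,0,0,0,0,0],[0.9,0,0,0,0,0],[0.9,0,0.2,0,0,0]],
])

```text
t: 3.83
tool_pos: [0.6091, -0.0291, 0.1208]
eef_rot: [180.0, -0.0, -157.8]
force: [0.3, 0.2, 0.4]
opening: 0.0001
grip_force: 0.1
```

>>> arm_command([
  [[0.9,0,0.3,0,0,0],[0.8,0,0.3,0,0,0],[0.7,0,0.3,0,0,0],[0,0,0,0,0,0]],
])

```text
t: 4.17
tool_pos: [0.5858, -0.0383, 0.1108]
eef_rot: [179.9, -0.2, -157.9]
force: [0.0, -0.1, -0.7]
opening: 0.0001
grip_force: 0.0
```

>>> arm_command([
  [[0,0,-2,0,0,0],[0,0,-4,0,0,0],[0,0,-4,0,0,0],[0,0,-2,0,0,0],[0,0,0,0,0,0]],
])

```text
t: 4.58
tool_pos: [0.5913, -0.0376, 0.2383]
eef_rot: [-179.8, 0.7, -157.8]
force: [-0.3, 0.4, 0.7]
opening: -0.0001
grip_force: 0.0
```

Run:
```python
from h import *
im,c,o=wcam();print(w2car(o['tool_pos']).round(1),o['eef_rot'],o['t'],o['force']);cv2.imwrite("pics/w4.png",im)
import pickle;pickle.dump(c,open("w4.pkl","wb"))
for p in ((-89,-149,111),(-89,-99,111),(0,0,40)): print(proj(c,car2w(p)).round())
for r in (0,.05):
  print([proj(c,car2w((62*np.cos(t),62*np.sin(t),80)))[0].round().tolist() for t in np.radians([90,162,234,306,18])+r])
```

```text
[[ -62.7 -132.5  238.3]] [-179.75165061    0.67603595 -157.78093482] 4.5833 [-0.2759041   0.39214013  0.70283366]
[[302. 161.]]
[[359. 162.]]
[[435. 229.]]
[[508.0, 243.0], [474.0, 187.0], [402.0, 209.0], [397.0, 274.0], [460.0, 293.0]]
[[508.0, 240.0], [471.0, 187.0], [400.0, 211.0], [399.0, 276.0], [462.0, 292.0]]
```

View pics/w4.png

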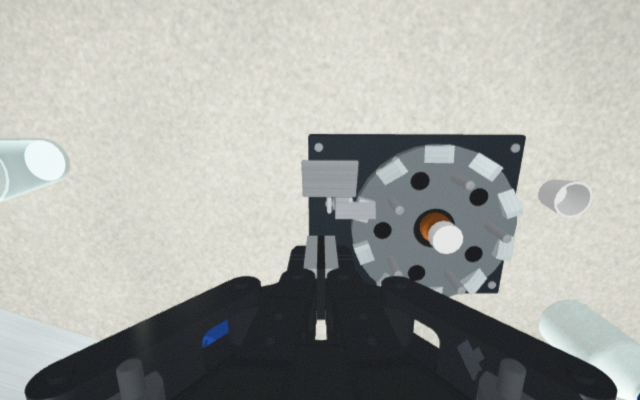

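The lip edge is at (303–358, 161), exactly where a thrown-over pawl should be. The pins sit at about (508,240), (470,184) and (399,211), which puts the wheel at roughly +0.05. Next I go behind pin0.

>>> arm_command([
  [[-0.64,3.8,0,0,0,0],[-0.64,3.8,0,0,0,0],[-0.64,3.8,0,0,0,0],[-0.64,3.8,0,0,0,0],[-0.64,3.8,0,0,0,0]],
])

```text
t: 5.05
tool_pos: [0.5446, 0.1516, 0.2301]
eef_rot: [-180.0, -0.2, -157.9]
force: [-0.4, 0.5, 0.7]
opening: -0.0
grip_force: 0.0
```

>>> arm_command([
  [[0,0,3,0,0,0],[0,0,3,0,0,0],[0,0,2,0,0,0],[0,0,0,0,0,0],[0,0,0,0,0,0]],
])

```text
t: 5.47
tool_pos: [0.5451, 0.1499, 0.15]
eef_rot: [-179.9, -0.3, -157.8]
force: [0.5, -0.5, 1.5]
opening: 0.0
grip_force: 0.0
```

Run:
```python
from h import *
o=get_obs();print(w2car(o['tool_pos']).round(1),o['eef_rot'],o['t'],o['force'])
```

```text
[[-34.9  58.6 150. ]] [-179.94152043   -0.25691736 -157.81567546] 5.4667 [ 0.52702393 -0.46638193  1.47606735]
```

>>> arm_command([
  [[0,-0.1,3,0,0,0],[0,-0.1,3,0,0,0],[0,0,2,0,0,0],[0,0,0.8,0,0,0],[0,0,0,0,0,0]],
])

```text
t: 5.88
tool_pos: [0.5466, 0.1481, 0.0631]
eef_rot: [-180.0, -0.1, -157.9]
force: [0.2, -0.2, 0.0]
opening: 0.0
grip_force: 0.0
```

>>> arm_command([
  [[-0.6,0,0,0,0,0],[-0.6,0,0,0,0,0],[-0.6,0,0,0,0,0],[-0.6,0,0,0,0,0],[-0.5,0,0,0,0,0]],
])

```text
t: 6.3
tool_pos: [0.5746, 0.1598, 0.0648]
eef_rot: [-180.0, 0.1, -157.8]
force: [-1.1, -1.6, 0.8]
opening: -0.0001
grip_force: 0.9
```

>>> arm_command([
  [[-0.5,-0.1,0,0,0,0],[-0.5,-0.1,0,0,0,0],[-0.5,-0.1,0,0,0,0],[-0.4,0,0,0,0,0],[0,0,0,0,0,0]],
])

```text
t: 6.72
tool_pos: [0.5934, 0.1641, 0.0636]
eef_rot: [-180.0, 0.1, -157.8]
force: [-0.4, -1.0, 0.6]
opening: -0.0002
grip_force: 0.2
```

Run:
```python
from h import *
im,c,o=wcam();print(w2car(o['tool_pos']).round(1),o['eef_rot'],o['t'],o['force']);cv2.imwrite("pics/w5.png",im)
for r in (-.4,-.55,-.628):
  print(r,[proj(c,car2w((62*np.cos(t),62*np.sin(t),80)))[0].round().tolist() for t in np.radians([90,162,234,306,18])+r])
```

```text
[[15.2 53.6 63.6]] [-1.79998085e+02  7.98308844e-02 -1.57848327e+02] 6.7167 [-0.3929852  -1.03514663  0.59288133]
-0.4 [[327.0, 287.0], [287.0, 125.0], [98.0, 108.0], [62.0, 266.0], [198.0, 357.0]]
-0.55 [[318.0, 303.0], [303.0, 142.0], [117.0, 97.0], [54.0, 247.0], [178.0, 354.0]]
-0.628 [[312.0, 311.0], [311.0, 152.0], [129.0, 92.0], [51.0, 237.0], [168.0, 352.0]]
```

View pics/w5.png

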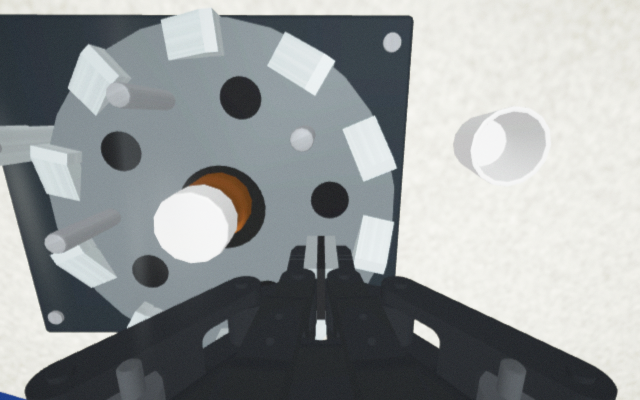

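The pins are at (302,140), (118,95) and (55,243), which puts the wheel at about -0.55. I'll push about 4 mm more, then back off and lift.

>>> arm_command([
  [[-0.2,0,0,0,0,0],[-0.2,0,0,0,0,0],[0,0,0,0,0,0],[0,0,0,0,0,0]],
])

```text
t: 7.1
tool_pos: [0.5958, 0.1651, 0.0637]
eef_rot: [-180.0, -0.0, -157.8]
force: [-0.5, -1.1, -0.6]
opening: -0.0
grip_force: 0.9
```

```bash
cat > pins.py <<'E'
from h import *
im,c,o=wcam();print(w2car(o['tool_pos']).round(1),o['t'],o['force'])
from scipy.ndimage import uniform_filter
hs=np.float32(uniform_filter(im.mean(2),3))
# pins: bright blob (cap) centroid near the predicted top, small window
for i,a in enumerate([90,162,234,306,18]):
    for r in (-.55,-.628,-.7):
        t=np.radians(a)+r;print(i,r,proj(c,car2w((62*np.cos(t),62*np.sin(t),80)))[0].round().tolist(),end=' ')
    t=np.radians(a)-.6;u,v=proj(c,car2w((62*np.cos(t),62*np.sin(t),80)))[0].astype(int)
    if 25<u<615 and 25<v<235:
        w=cv2.cvtColor(im[v-25:v+25,u-25:u+25],cv2.COLOR_BGR2GRAY)
        k=cv2.HoughCircles(cv2.medianBlur(w,3),cv2.HOUGH_GRADIENT,1,30,param1=60,param2=8,minRadius=5,maxRadius=14)
        if k is not None:
            p=k[0,0,:2]+[u-25,v-25];q=w2car(cast(c,p,.08))[0];print('seen',p,q.round(1),np.hypot(*q[:2]).round(1),(np.arctan2(q[1],q[0])-np.radians(a)+np.pi)%(2*np.pi)-np.pi,end='')
    print()
E
python3 pins.py
```

```text
[[17.8 53.7 63.7]] 7.1 [-0.45078515 -1.12289325 -0.61979136]
0 -0.55 [318.0, 298.0] 0 -0.628 [312.0, 306.0] 0 -0.7 [306.0, 312.0] 
1 -0.55 [303.0, 135.0] 1 -0.628 [311.0, 145.0] 1 -0.7 [317.0, 154.0] seen [304.5 138.5] [-39.   47.7  80. ] 61.6 -0.5711333454471239
2 -0.55 [116.0, 89.0] 2 -0.628 [128.0, 85.0] 2 -0.7 [138.0, 81.0] seen [122.5  84.5] [-59.1 -21.1  80. ] 62.7 -0.5997689481106026
3 -0.55 [52.0, 241.0] 3 -0.628 [50.0, 231.0] 3 -0.7 [48.0, 221.0] seen [ 51.5 231.5] [  0.3 -61.2  80. ] 61.2 -0.6240446181109807
4 -0.55 [177.0, 349.0] 4 -0.628 [167.0, 347.0] 4 -0.7 [158.0, 344.0]
```

The reading is about -0.595. One more small push, then withdraw and measure from above.

>>> arm_command([
  [[-0.2,0,0,0,0,0],[0,0,0,0,0,0],[0,0,0,0,0,0]],
])

```text
t: 7.4
tool_pos: [0.5977, 0.1659, 0.0637]
eef_rot: [-180.0, -0.0, -157.8]
force: [-1.8, -2.2, 0.1]
opening: 0.0001
grip_force: 1.2
```

>>> arm_command([
  [[0.8,0,0,0,0,0],[0.8,0,0,0,0,0],[0,0,-4,0,0,0],[0,0,-4,0,0,0],[0,0,-4,0,0,0]],
])

```text
t: 7.82
tool_pos: [0.5824, 0.1602, 0.1852]
eef_rot: [180.0, 0.0, -157.8]
force: [0.2, 0.5, 0.1]
opening: 0.0001
grip_force: 0.0
```

>>> arm_command([
  [[1.3,-3.7,-1,0,0,0],[1.3,-3.7,-1,0,0,0],[1.3,-3.7,0,0,0,0],[0,0,0,0,0,0],[0,0,0,0,0,0]],
])

```text
t: 8.23
tool_pos: [0.5886, 0.041, 0.2045]
eef_rot: [180.0, 0.1, -158.0]
force: [0.3, 0.3, 0.4]
opening: -0.0002
grip_force: 0.0
```

```bash
python3 pins.py
python3 - <<'E'
from h import *
im,c,o=wcam();cv2.imwrite("pics/w6.png",im)
E
```

```text
[[-35.5 -58.6 204.5]] 8.2333 [0.34662523 0.32428131 0.39842667]
0 -0.55 [439.0, 263.0] 0 -0.628 [436.0, 267.0] 0 -0.7 [432.0, 270.0] 
1 -0.55 [440.0, 188.0] 1 -0.628 [443.0, 192.0] 1 -0.7 [446.0, 196.0] seen [435.5 214.5] [-15.4  45.2  80. ] 47.7 -0.9274849839509507
2 -0.55 [360.0, 168.0] 2 -0.628 [366.0, 167.0] 2 -0.7 [371.0, 165.0] seen [365.5 164.5] [-60.7 -19.4  80. ] 63.7 -0.6335341172006208
3 -0.55 [317.0, 236.0] 3 -0.628 [316.0, 231.0] 3 -0.7 [317.0, 226.0] seen [312.5 247.5] [ 16.3 -65.7  80. ] 67.7 -0.3843326008418453
4 -0.55 [366.0, 290.0] 4 -0.628 [361.0, 288.0] 4 -0.7 [357.0, 287.0]
```

View pics/w6.png

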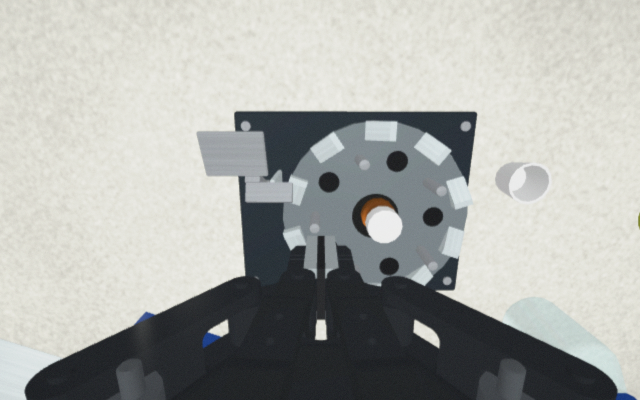

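Pins 2, 1 and 0 at (364,164), (442,190) and (433,266) give a wheel angle of about -0.61. The jar is in place and the pawl is up. I'm moving to the -x side of the lip.

>>> arm_command([
  [[2.7,-2.25,0,0,0,0],[2.7,-2.25,0,0,0,0],[2.7,-2.25,0,0,0,0],[0,0,0,0,0,0]],
])

```text
t: 8.67
tool_pos: [0.5363, -0.0525, 0.2036]
eef_rot: [180.0, -0.1, -157.9]
force: [-0.2, 0.1, 0.2]
opening: -0.0001
grip_force: 0.0
```

>>> arm_command([
  [[0,0,4,0,0,0],[0,0,4,0,0,0],[0,0,2.5,0,0,0],[0,0,0,0,0,0],[0,0,0,0,0,0]],
])

```text
t: 9.08
tool_pos: [0.5392, -0.0496, 0.0981]
eef_rot: [-180.0, -0.1, -157.7]
force: [0.7, -0.9, 0.2]
opening: -0.0001
grip_force: 0.0
```

Run:
```python
from h import *
o=get_obs();print(w2car(o['tool_pos']).round(1),o['t'],o['force'])
```

```text
[[-115.4 -124.    98.1]] 9.0833 [ 0.71244763 -0.89101772  0.17786849]
```

>>> arm_command([
  [[-0.8,0,0,0,0,0],[-0.8,0,0,0,0,0],[-0.85,0,-0.65,0,0,0],[-0.85,0,-0.65,0,0,0],[-0.9,0,-0.4,0,0,0]],
])

```text
t: 9.5
tool_pos: [0.5807, -0.0339, 0.1186]
eef_rot: [-179.9, 0.3, -157.8]
force: [0.5, -0.2, 0.3]
opening: -0.0002
grip_force: 0.0
```

>>> arm_command([
  [[-0.9,0,-0.4,0,0,0],[-0.95,0,-0.1,0,0,0],[-0.95,0,-0.1,0,0,0],[-0.95,0,0.1,0,0,0],[-0.95,0,0.1,0,0,0]],
])

```text
t: 9.92
tool_pos: [0.6225, -0.0166, 0.1196]
eef_rot: [180.0, -0.0, -157.8]
force: [-0.6, 0.0, 0.2]
opening: 0.0
grip_force: 0.0
```

>>> arm_command([
  [[0,0,0,0,0,0],[0,0,0,0,0,0],[0,0,-4,0,0,0],[0,0,-4,0,0,0],[0,0,-3,0,0,0]],
])

```text
t: 10.33
tool_pos: [0.6217, -0.0174, 0.2325]
eef_rot: [-179.9, 0.1, -157.8]
force: [-0.1, -0.4, 0.9]
opening: 0.0
grip_force: 0.0
```

Run:
```python
from h import *
im,c,o=wcam();print(w2car(o['tool_pos']).round(1),o['t'],o['force']);cv2.imwrite("pics/w7.png",im)
for p in ((32,-149,91),(32,-99,91)): print(proj(c,car2w(p)).round())
```

```text
[[ -26.8 -125.2  232.5]] 10.3333 [-0.10847924 -0.41707711  0.87081249]
[[296. 247.]]
[[347. 247.]]
```

View pics/w7.png

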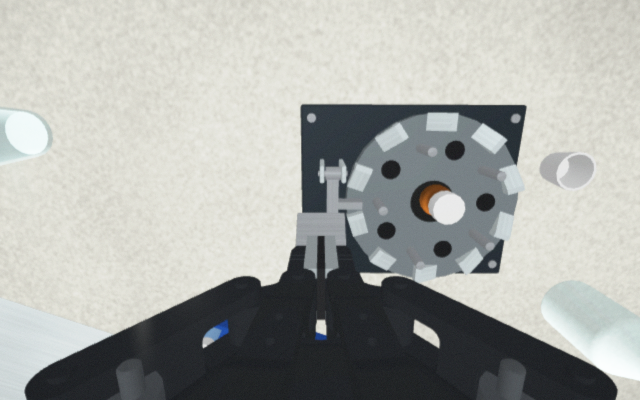

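The picture shows the pawl down again. Its nose at (348,206) lies between the teeth at (360,180) and (357,225), and the jar and vial are in place. I'll withdraw the arm and compare the lip numerically with the first scene picture.

>>> arm_command([
  [[1.5,-3.8,-0.5,0,0,0],[1.5,-3.8,0,0,0,0],[1.5,-3.8,0,0,0,0],[1.5,-3.8,0,0,0,0],[1.5,-3.8,0,0,0,0]],
])

```text
t: 10.8
tool_pos: [0.6229, -0.2229, 0.2346]
eef_rot: [180.0, -0.0, -157.8]
force: [0.1, 1.5, 0.5]
opening: 0.0001
grip_force: 0.0
```

>>> arm_command([
  [[1.5,-3.8,0,0,0,0],[1.5,-3.8,0,0,0,0],[1,-3,0,0,0,0],[0,0,0,0,0,0],[0,0,0,0,0,0]],
])

```text
t: 11.22
tool_pos: [0.6256, -0.3363, 0.2333]
eef_rot: [179.9, -0.1, -158.0]
force: [0.4, 0.1, 0.2]
opening: -0.0004
grip_force: 0.0
```

Run:
```python
from h import *
for n in ("scene","side"):
    a=cv2.imread(f"pics/{n}0.png");b=capture(n)[:,:,::-1].copy();c=camera_info(n);cv2.imwrite(f"pics/{n}9.png",b)
    up=lambda i:cv2.resize(cv2.cvtColor(i,cv2.COLOR_BGR2GRAY),None,fx=4,fy=4,interpolation=cv2.INTER_CUBIC)
    A4,B4=up(a),up(b)
    P=lambda th:[proj(c,car2w((-35+74*np.cos(.434+th),y,60+74*np.sin(.434+th))))[0] for y in(-149,-99)]
    print(n,'lip px',P(0),'shift if .15',P(.15)[0]-P(0)[0])
    u,v=np.mean(P(0),0)
    for nm,(uu,vv,h,w) in dict(lip=(u,v,8,15),jar=(*proj(c,car2w((0,0,75)))[0],8,8),plate=(*proj(c,car2w((105,-147,12)))[0],10,10),vial=({"scene":(389,205),"side":(320,266)}[n]+(9,9)),cup=({"scene":(366,276),"side":(250,229)}[n]+(9,9))).items():
        y0,y1,x0,x1=[int(4*k) for k in (vv-h,vv+h,uu-w,uu+w)]
        r=cv2.matchTemplate(B4[y0-24:y1+24,x0-24:x1+24],A4[y0:y1,x0:x1],cv2.TM_CCOEFF_NORMED);_,s,_,l=cv2.minMaxLoc(r)
        print(nm,'shift px',(l[0]-24)/4,(l[1]-24)/4,'score',round(s,2))
print(get_obs()['t'])
```

```text
scene lip px [array([301.5817851 , 239.46446556]), array([319.88170966, 232.73615276])] shift if .15 [-0.95831039 -4.12835353]
lip shift px 0.0 -0.25 score 0.96
jar shift px 1.0 0.0 score 0.86
plate shift px 0.0 0.0 score 1.0
vial shift px 0.0 0.0 score 0.93
cup shift px 0.0 0.0 score 1.0
side lip px [array([277.42624155, 179.84782262]), array([279.73717431, 190.40016032])] shift if .15 [ 1.5275895  -2.52777861]
lip shift px 0.0 0.0 score 0.99
jar shift px 0.0 0.5 score 0.93
plate shift px 0.0 0.0 score 1.0
vial shift px 0.0 0.0 score 0.98
cup shift px 0.0 0.0 score 0.97
11.3167
```

The lip is back within 0.25 px of where it started (0.15 rad would shift it about 4 px), and the vial and cup have not moved. I'm handing in.

```bash
python3 -c "
from workcell import *
print(hand_in())"
```

```text
the job is handed in; nothing more can be done
None
```

The job is handed in at about 11 s: the pawl was lifted and thrown over, the wheel pushed back one notch to about -0.61 rad, and the pawl tipped down again with its nose in the notch; vial and cup unmoved, jar still standing within about 1 px in the pictures; the verdict was not shown.

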